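# Pry the shaping fixture up off its pins

### The arm

A 6-joint arm with a two-finger parallel gripper is mounted at the origin on the work surface. World frame = base frame: x ahead of the robot, y to its left, z up, the work surface at z = 0. Lengths are in m, angles in rad, forces in N, time in s.
With the tool pointing down it reaches from about 0.375 to 0.975 m from the base axis. Payload 3.8 kg.
Tool frame: the origin (TCP) lies midway between the tips of the shut fingers; the grasp point (between the pads) lies 19 mm behind it; z points along the fingers, y is the direction in which the jaws open and shut (so a half turn about z gives the same grasp; the last joint's range is limited). The gripper opens to 85 mm and grips with 20 to 120 N. Pads are 22 mm wide; open, the fingers measure 114 mm over their backs; the gripper's body (76 mm by 85 mm) begins 54 mm behind the grasp point. The pads swing forward as they close: fully open they stand 13 mm farther back than shut.
Start: joints at [-0.037, 0.264, 1.604, -0, 1.274, -0.037], TCP at [0.675, -0, 0.202] pointing down, gripper open.
Joint ranges: [-2.63, 2.63], [-0.94, 2.18], [0.31, 2.57], [-1.31, 4.45], [0, 2.66], [-2.55, 2.55]. Speed limits (rad/s): [2.57, 2.57, 3.14, 3.14, 3.14, 3.14].

### API

Orientations are given as a rotation vector (axis times angle).
In Python, from workcell import bot gives the robot as it stands. The module is installed in compiled form; this text tells all that it offers.
- The arm moves only by the tool move_arm, never from a script. Its argument "steps" is a list of rows, each a list of 5 numbers: the shift along the tool's x, y, z in mm, then the turn about the tool's z in degrees, then the opening in per cent of the stroke, from 0 (shut) to 100 (fully open). In form: [[tx, ty, tz, turn, claw], ...]. A call has 1 to 20 rows; each row is the pose to reach, as a shift and turn from the pose commanded when the call began, along the tool's axes at that moment; what a row does not reach only later rows make up. A row lasts 1/10 s, in which the tool goes at most 50 mm and 8.59 degrees, less where a joint would pass 70% of its speed; a pose out of reach is approached as far as the arm can. A call with a gripper value outside its range is refused whole. The fingers move at their own pace and stop on an object; "newtons" is the grip in N (left out, the last holds). Time passes only in rows, so rows that repeat a pose let the fingers close. It gives the time, the measured TCP pose, the force and the opening at its end, in the units of the state.
- bot.read_state(): the state, without advancing time (a new reading comes with each control period).
- bot.read_camera(name): name is "scene" or "side" or "wrist"; returns a dict with "pixels" (400x640x3 uint8, red, green, blue), "depth" (400x640 float32, m along the optical axis (not along the pixel's ray), 0 where there is no reading), "fovy" (degrees; the focal length in pixels is half the picture's height over the tangent of half this angle, whatever the lens; pixels are square), "cx", "cy" (the principal point, pixels), "xyz" and "attitude" of the camera in the world. Camera axes: x right, y up, looking along -z (the intrinsics and any distortion apply to the point x, -y, -z); pixel columns grow to the right and rows downward; lengths in m; the calibration is good to about 2 mm. A picture is of the moment at which its call begins.
- bot.finish_job(): hands the job in, once; it reports no verdict.
The state is a dict: "time": time; "q": joint angles; "joint_vel": joint speeds; "joint_torque": joint torques, N m; "tool_pos": TCP position; "tcp_rot": TCP orientation; "wrist_force": force on the tool from outside, world axes, zero at the start; "torque": the same for the moment, N m; "width": opening from 0.0 (shut) to 1.0 (fully open).
Only numpy, scipy, OpenCV 4.12 (cv2) and the standard library are available. Lean on these libraries where they do the work, as an engineer would, in place of code of your own. Each camera call takes 0.05 s, during which the arm holds its last target.

### The job

The aluminium fixture plate with the curved walnut blank has jammed on its four locating pins. Take the steel pry bar, lay it across the fulcrum block with its toe in the opening under the near edge of the plate, and push the bar's handle end down so that the plate is levered up the pins by a good centimetre or more. Let go and leave the plate standing raised; move it with the bar only, never touching the plate or its mount with the gripper.

Things in the scene. Friction and masses are not known exactly. Their poses are not given: they have to be found in the camera images.
- pry_bar: Loose flat steel bar, 370 long, 24 wide, 10 mm thick, 0.65 kg, lying flat, toe towards the mount. Bevelled toe at one end (last 25 mm only 5 mm thick, flush with the top face), black rubber sleeve on the last 110 mm at the other, handle end. Origin: toe tip, mid-width, underside. x points out of the toe along the bar: handle end at x = -370, balance point about -190 mm; z up. Not the wooden lath.
- fulcrum: Fixed hardwood block, 50 (x) by 100 (y) by 30 mm high, with a round steel ridge (24 mm diameter) along y on its top; crest 40 mm above the bench, over the block's centre line. Origin: centre of the underside, on the bench. x points towards the mount. It stands 57 to 73 mm (origin) in front of the plate's near edge.
- mount: Fixed steel bed 160 (x) by 200 (y) by 8 mm, four pins up to 80 mm. Origin: centre of its underside, on the bench; -x side faces the fulcrum. The fixture plate on it has the same outline (near edge x = -80 mm), and two feet along its y edges; between them an opening 110 mm wide (y = -55 to 55), from 8 to 40 mm (plate's underside) above the bench. Blank and clamps reach 100 mm.
- fixture_plate (a joint): Height (m) of the plate above its seat: 0 seated, at most 0.030; slides up. About 1.8 kg plus 25 N pin friction: it stays where levered to. With the bar across the fulcrum, toe some 30 mm under the plate, the freed handle drops until the bar meets the plate's edge; 10 to 18 N down near the handle end then lifts it; about 10 mm up when the bar is level, 20 mm with the handle end near the bench.
Mind the look-alikes: they are no part of the job. Leave any purple look-alike of the fulcrum alone.

How it is judged:
On the way, in this order (a step that is already met when the one before it is completed fails the run):
1. the bar's toe is under the plate, at least 10 mm in from its near edge, the plate still seated (x of pry_bar in the frame of mount between -0.07 and 0.09 m and y of pry_bar in the frame of mount between -0.055 and 0.055 m and z of pry_bar in the frame of mount below 0.04 m and value of joint fixture_plate below 0.004 m), for 0.1 s.
2. the plate is levered up 10 mm or more by the bar bearing on the fulcrum (value of joint fixture_plate above 0.01 m and contact force between pry_bar and fulcrum above 1 N and contact force between pry_bar and mount above 0.5 N), for 0.1 s.
At the end, for the whole second after the job is handed in: The fixture plate stands 10 mm or more above its seat on the pins, and the released bar lies still (under 30 mm/s), wherever it was left (value of joint fixture_plate above 0.01 m and linear speed of pry_bar below 0.03 m/s); the robot touches nothing.
It fails at once if the gripper or arm pushes on the fixture plate or its mount (over 2 N) (contact force between any of the fingers, the arm and mount above 2 N).
It also fails if it takes over 58 s, if anything falls off the work surface, if the arm or the gripper's body presses on something with over 40 N, if the wrist force passes 120 N, or if a joint passes its speed limit or range.

## Working session

There is one attempt and no reset: what is moved stays moved. The work goes in short steps, Python scripts to look and compute and a tool call to move; the robot and the scene stay as the last step left them, time stands still between calls to the robot, and variables do not carry over. Pictures are saved under pics/ and viewed, and the job is handed in when it is done.

Besides the shell and the picture viewer there is one more tool, called after "Emit:" as a command line: name --pt "numbers of a row" for each row, then --argument value for the rest. move_arm: Moves the arm, as the interface text tells. Its arguments: {"type":"object","properties":{"steps":{"type":"array","items":{"type":"array","items":{"type":"number"}}},"newtons":{"type":"number"}},"required":["steps"]}

```bash
mkdir -p pics; cat > h.py <<'E'
import numpy as np,cv2
from scipy.spatial.transform import Rotation as R
from workcell import bot
def rot(a):
    a=np.array(a,float)
    return a if a.shape==(3,3) else (R.from_rotvec(a).as_matrix() if a.size==3 else R.from_quat(a).as_matrix())
def cam(n,save=None):
    c=bot.read_camera(n)
    if save: cv2.imwrite('pics/'+save,c['pixels'][:,:,::-1])
    return c
def ray(c,u,v):
    f=200/np.tan(np.radians(c['fovy'])/2)
    d=np.array([(u-c['cx'])/f,-(v-c['cy'])/f,-1.])
    return np.array(c['xyz']),rot(c['attitude'])@d
def onz(c,u,v,z):
    o,d=ray(c,u,v); return o+d*(z-o[2])/d[2]
def dep(c,u,v):
    o,d=ray(c,u,v); return o+d*c['depth'][int(round(v)),int(round(u))]
E
python3 - <<'E'
from h import *
for n in ['scene','side','wrist']:
    c=cam(n,n+'0.png'); print(n,{k:v for k,v in c.items() if k not in('pixels','depth')})
    np.savez('c_'+n+'0.npz',**{k:np.array(v) for k,v in c.items()})
print(bot.read_state())
E
```

```text
scene {'fovy': 50.04072557630133, 'cx': 319.5198604148418, 'cy': 194.72666682999903, 'xyz': array([ 1.11014809, -0.15896447,  0.52261993]), 'attitude': array([0.86732688, 0.47101354, 0.89105287])}
side {'fovy': 47.89422151268812, 'cx': 316.278126114579, 'cy': 194.5691771941041, 'xyz': array([0.51605179, 0.83274396, 0.56850668]), 'attitude': array([-1.10115245e-03, -1.26216148e+00, -2.84296100e+00])}
wrist {'fovy': 69.73927942851843, 'cx': 316.5184981855366, 'cy': 198.47503813184153, 'xyz': array([0.67416257, 0.06541978, 0.37353758]), 'attitude': array([-0.26202364,  0.00242073,  0.00213975])}
{'time': 0.15, 'q': array([-3.69125527e-02,  2.64617937e-01,  1.60509236e+00, -2.49204611e-06,
        1.27370959e+00, -3.68825646e-02]), 'joint_vel': array([ 7.84319165e-04, -2.62364488e-03, -3.34539638e-03,  1.00380067e-03,
       -2.76589735e-05,  9.93921107e-04]), 'joint_torque': array([-4.44535381e-04, -5.15905774e+01, -3.67958951e+01, -2.06692371e-04,
        8.09489022e-03,  2.50629785e-05]), 'tool_pos': array([6.74360348e-01, 1.24006362e-05, 2.00905270e-01]), 'tcp_rot': array([-2.22052797e+00, -2.22046300e+00,  1.95521267e-03]), 'wrist_force': array([ 0.13772102, -0.02575383, -0.50892782]), 'torque': array([ 0.04887121, -0.04552074, -0.04200482]), 'width': 0.9945003757076605}
```

View pics/scene0.png

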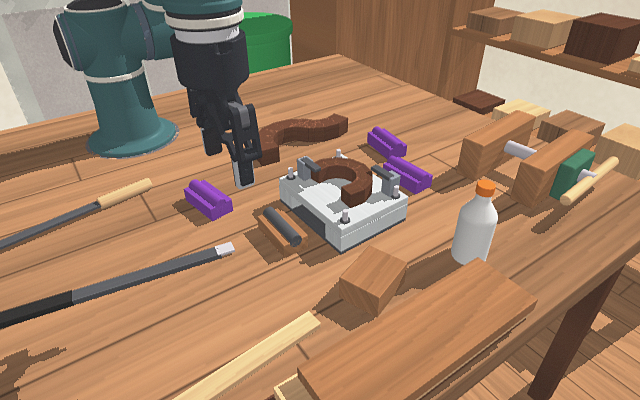

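View pics/side0.png

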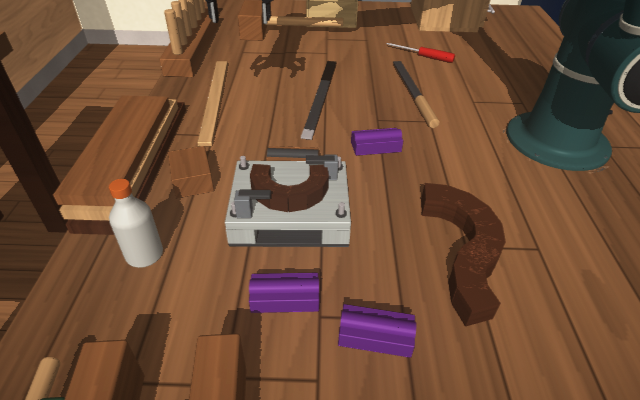

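View pics/wrist0.png

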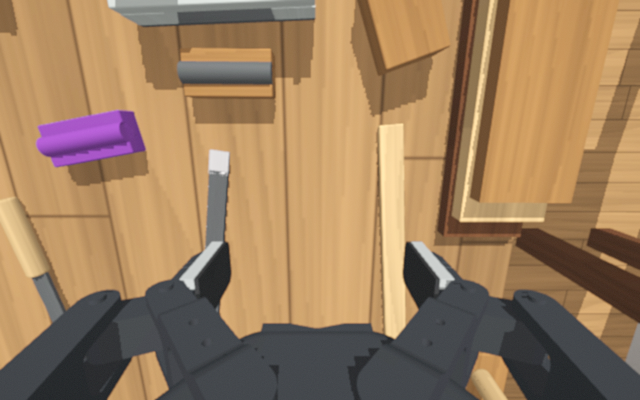

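The images show:
- **Bar candidates:** the steel bar with a bright toe and black sleeve runs from scene (228,248) to (0,315), side (307,135) to (330,65). The lath is at scene (315,320), side (210,100). A wooden-handled tool is at scene (130,190), side (415,90). The first fits the description.
- **Fulcrum candidates:** the wooden block with a steel ridge is at scene (280,230). The three purple look-alikes are at scene (207,198), (387,142) and (408,174).
- **Mount:** scene (345,205).

Next I'll measure them.

```bash
python3 - <<'E'
from h import *
C={n:dict(np.load(f'c_{n}0.npz')) for n in ['scene','side','wrist']}
for n,c in C.items():
    for k in ['fovy','cx','cy']: c[k]=float(c[k])
def pts(c):
    v,u=np.mgrid[0:400,0:640]; f=200/np.tan(np.radians(c['fovy'])/2)
    d=np.stack([(u-c['cx'])/f,-(v-c['cy'])/f,-np.ones_like(u,float)],-1)*c['depth'][...,None]
    P=d@rot(c['attitude']).T+c['xyz']; P[c['depth']==0]=np.nan
    return P
for n,c in C.items():
    P=pts(c); hsv=cv2.cvtColor(c['pixels'],cv2.COLOR_RGB2HSV)
    np.save('P_'+n,P)
for n,uvs in {'scene':[(228,248),(150,268),(72,295),(10,312),(280,222),(345,205),(335,248),(408,205),(282,190)],'side':[(307,135),(320,100),(331,65),(293,152),(232,222),(347,222),(240,160),(345,160)],'wrist':[(218,155),(218,200),(225,72),(185,72),(268,72),(220,20)]}.items():
    P=np.load(f'P_{n}.npy')
    for u,v in uvs: print(n,(u,v),P[v,u].round(4),C[n]['pixels'][v,u])
x=cv2.resize(C['scene']['pixels'][150:350,0:320],(800,500),interpolation=cv2.INTER_CUBIC)
cv2.imwrite('pics/crop1.png',x[:,:,::-1])
x=cv2.resize(C['side']['pixels'][40:260,210:430],(600,600),interpolation=cv2.INTER_CUBIC)
cv2.imwrite('pics/crop2.png',x[:,:,::-1])
E
```

```text
scene (228, 248) [0.5532 0.0181 0.0098] [227 222 226]
scene (150, 268) [ 0.5267 -0.1101  0.0124] [ 97  99 105]
scene (72, 295) [ 0.5139 -0.2279  0.0107] [105 103 110]
scene (10, 312) [ 0.4972 -0.3107  0.0112] [58 58 56]
scene (280, 222) [0.5771 0.1121 0.0407] [93 94 96]
scene (345, 205) [0.6208 0.2235 0.0573] [150 151 152]
scene (335, 248) [0.6582 0.1747 0.0064] [52 54 59]
scene (408, 205) [0.635  0.3735 0.0013] [140  98  69]
scene (282, 190) [0.4846 0.1696 0.0344] [145 146 146]
side (307, 135) [0.5515 0.0237 0.0098] [168 157 153]
side (320, 100) [ 0.5266 -0.1263  0.0089] [63 58 54]
side (331, 65) [ 0.5008 -0.3095  0.0104] [39 31 25]
side (293, 152) [0.5743 0.1267 0.04  ] [78 75 72]
side (232, 222) [0.6569 0.3363 0.0557] [233 232 226]
side (347, 222) [0.4747 0.3317 0.0586] [226 225 216]
side (240, 160) [0.6849 0.1074 0.0016] [135 120 110]
side (345, 160) [ 0.47    0.0949 -0.0006] [138  93  62]
wrist (218, 155) [0.5494 0.0245 0.0112] [227 224 224]
wrist (218, 200) [ 0.5444 -0.0341  0.0115] [115 117 117]
wrist (225, 72) [0.5749 0.1166 0.0409] [113 117 116]
wrist (185, 72) [0.5319 0.1165 0.0409] [111 114 114]
wrist (268, 72) [0.6209 0.1168 0.0398] [116 122 120]
wrist (220, 20) [0.5638 0.1761 0.0081] [80 83 83]
```

View pics/crop1.png

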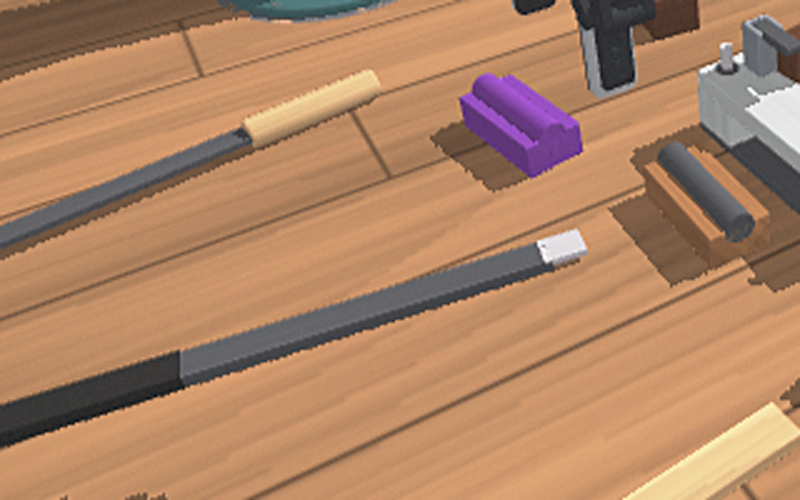

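View pics/crop2.png

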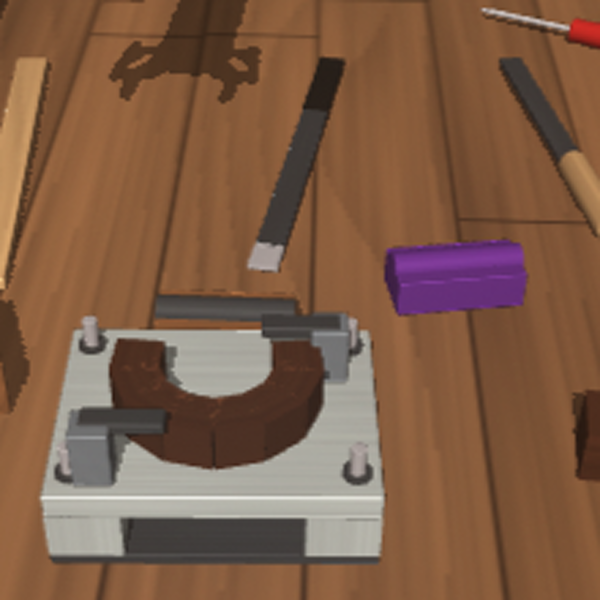

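The crop confirms the choice: a flat steel bar with a bright bevelled toe at crop (565,245) and a black sleeve at the far end. Now I'll fit the poses.

```bash
cat > m.py <<'E'
from h import *
A={n:(np.load(f'c_{n}0.npz')['pixels'],np.load(f'P_{n}.npy')) for n in['scene','side','wrist']}
for n,(im,P) in A.items():
    hsv=cv2.cvtColor(im,cv2.COLOR_RGB2HSV); g=hsv[...,1]<60
    # bar top face
    roi=(P[...,0]>.46)&(P[...,0]<.60)&(P[...,1]<.06)&(P[...,1]>-.42)&(P[...,2]>.007)&(P[...,2]<.014)&g
    q=P[roi][:,:2]
    if len(q)>20:
        (l,lab,st,ce)=cv2.connectedComponentsWithStats(roi.astype('uint8'))
        k=1+np.argmax(st[1:,4]); q=P[lab==k][:,:2].astype(np.float32)
        r=cv2.minAreaRect(q*1000); print(n,'bar',r, cv2.boxPoints(r).round(1).tolist())
    # plate top
    z=P[...,2]; roi=(P[...,0]>.4)&(P[...,0]<.75)&(P[...,1]>.1)&(P[...,1]<.42)&(z>.048)&(z<.070)&g
    q=P[roi].astype(np.float32)
    if len(q)>50:
        print(n,'plate z',np.percentile(q[:,2],[5,50,95]))
        zm=np.median(q[:,2]); q=q[abs(q[:,2]-zm)<.003]
        r=cv2.minAreaRect(q[:,:2]*1000); print(n,'plate',r,cv2.boxPoints(r).round(1).tolist())
    roi=(P[...,0]>.5)&(P[...,0]<.66)&(P[...,1]>.08)&(P[...,1]<.15)&(z>.033)&(z<.045)&g
    q=P[roi].astype(np.float32)
    if len(q)>20:
        r=cv2.minAreaRect(q[:,:2]*1000); print(n,'ridge',r,cv2.boxPoints(r).round(1).tolist(),np.percentile(q[:,2],98))
E
python3 m.py
```

```text
scene bar ((526.3411865234375, -148.94329833984375), (356.2047119140625, 27.840272903442383), 81.47998046875) [[486.20001220703125, -323.0], [513.7000122070312, -327.1000061035156], [566.5, 25.100000381469727], [539.0, 29.299999237060547]]
scene plate z [0.05133833 0.0581998  0.06206012]
scene plate ((569.9638671875, 251.60658264160156), (200.50210571289062, 161.37388610839844), 2.585268497467041) [[466.20001220703125, 327.70001220703125], [473.5, 166.5], [673.7999877929688, 175.5], [666.5, 336.70001220703125]]
scene ridge ((574.5369873046875, 114.4051284790039), (21.810646057128906, 100.32594299316406), 89.78404235839844) [[524.2999877929688, 103.69999694824219], [624.7000122070312, 103.30000305175781], [624.7000122070312, 125.0999984741211], [524.4000244140625, 125.5]] 0.041493446
side bar ((533.5735473632812, -97.03863525390625), (263.3584899902344, 24.183320999145508), 81.16168975830078) [[501.3999938964844, -225.3000030517578], [525.2999877929688, -229.0], [565.7999877929688, 31.200000762939453], [541.9000244140625, 34.900001525878906]]
side plate z [0.05200946 0.05841639 0.0614
[... 662 characters left out ...]
015258789], [544.0999755859375, -107.30000305175781], [562.9000244140625, 28.100000381469727], [538.5999755859375, 31.399999618530273]]
wrist plate z [0.04904883 0.05754384 0.0598349 ]
wrist plate ((571.1978759765625, 176.41847229003906), (199.01284790039062, 7.493076324462891), 1.3609369993209839) [[471.6000061035156, 177.8000030517578], [471.79998779296875, 170.3000030517578], [670.7999877929688, 175.0], [670.5999755859375, 182.5]]
wrist ridge ((573.1720581054688, 117.33181762695312), (21.938302993774414, 100.4765853881836), 89.260986328125) [[522.7999877929688, 107.0], [623.2999877929688, 105.69999694824219], [623.5, 127.69999694824219], [523.0999755859375, 128.89999389648438]] 0.04209235
```

Poses from the fits:
- **Bar:** toe at (0.552, 0.031), heading 81.5°.
- **Fulcrum:** crest at about (0.574, 0.117).
- **Plate:** near edge at y ≈ 0.174 at x = 0.571, mount yaw about 2°.

I'll grip the sleeve 290 mm behind the toe with a light grip, so the toe droops.

Emit:
move_arm --pt "-40 -26 20 4 100" --pt "-80 -52 45 8.5 100" --pt "-120 -78 70 8.5 100" --pt "-160 -104 95 8.5 100" --pt "-200 -130 120 8.5 100" --pt "-240 -156 140 8.5 100" --pt "-256 -165 140 8.5 100" --pt "-256 -165 140 8.5 100" --pt "-256 -165 140 8.5 100" --newtons 20

```text
time: 1.05
tool_pos: [0.5093, -0.2564, 0.0615]
tcp_rot: [-2.382, -2.047, -0.0]
wrist_force: [1.4, -0.0, 0.1]
width: 0.997
```

```bash
python3 - <<'E'
from h import *
print({k:np.round(v,4) for k,v in bot.read_state().items() if k in('time','tool_pos','tcp_rot','wrist_force','width')})
cam('wrist','w1.png');cam('side','s1.png')
E
```

```text
{'time': np.float64(1.05), 'tool_pos': array([ 0.5093, -0.2564,  0.0615]), 'tcp_rot': array([-2.3816e+00, -2.0473e+00, -1.0000e-04]), 'wrist_force': array([ 1.4083, -0.0479,  0.0818]), 'width': np.float64(0.997)}
```

View pics/w1.png

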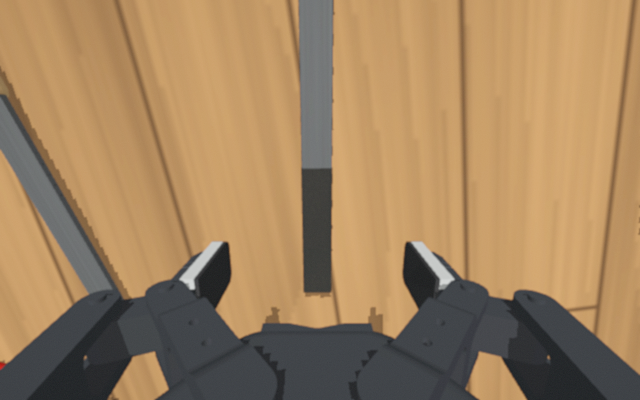

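The wrist view shows the bar vertical in the image at column 317, midway between the pads, with the sleeve from row 168 to 292. I'll descend and close lightly.

Emit:
move_arm --pt "0 0 30 0 100" --pt "0 0 50 0 100" --pt "0 0 60 0 100" --pt "0 0 60 0 60" --pt "0 0 60 0 20" --pt "0 0 60 0 10" --pt "0 0 60 0 10" --pt "0 0 60 0 10" --pt "0 0 60 0 10" --pt "0 0 60 0 10" --newtons 20

```text
time: 2.15
tool_pos: [0.5101, -0.2561, 0.0022]
tcp_rot: [2.38, 2.05, 0.0]
wrist_force: [-0.4, 0.3, -1.7]
width: 0.098
```

Emit:
move_arm --pt "0 0 -10 0 10" --pt "0 0 -20 0 10" --pt "0 0 -30 0 10" --pt "0 0 -40 0 10" --pt "0 0 -50 0 10" --pt "0 0 -60 0 10" --pt "0 0 -66 0 10" --pt "0 0 -66 0 10" --pt "0 0 -66 0 10"

```text
time: 3.05
tool_pos: [0.5099, -0.2559, 0.068]
tcp_rot: [-2.38, -2.051, 0.0]
wrist_force: [-0.1, 0.6, -0.1]
width: 0.099
```

```bash
python3 - <<'E'
from h import *
cam('scene','sc2.png');cam('side','s2.png')
E
```

```text
(no output)
```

View pics/sc2.png

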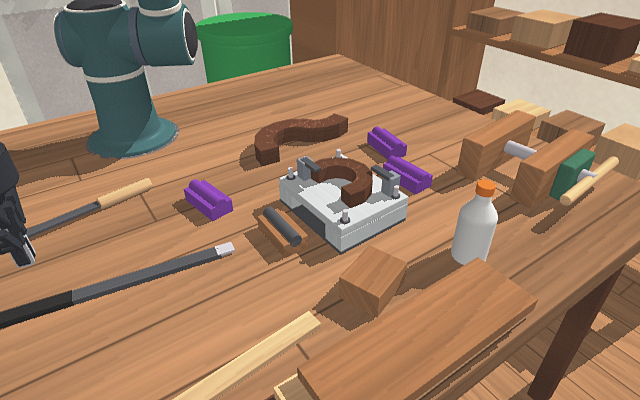

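View pics/s2.png

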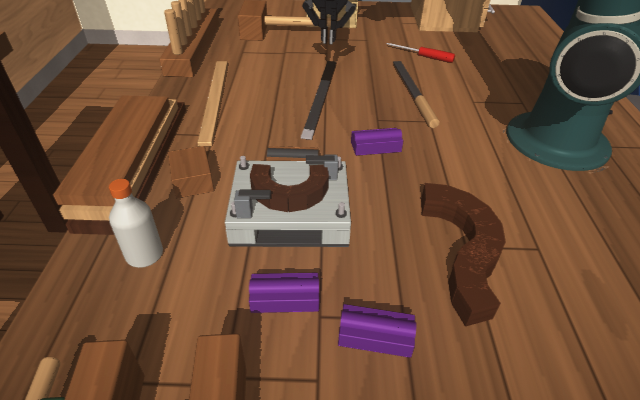

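The gripper closed to 10 % and the bar still lies flat at scene (228,248). The pads stood too high at this opening and closed above the bar. I'll reopen and grip about 8 mm lower.

Emit:
move_arm --pt "0 0 0 0 100" --pt "0 0 0 0 100" --pt "0 0 0 0 100" --pt "0 0 0 0 100" --pt "0 0 30 0 100" --pt "0 0 55 0 100" --pt "0 0 68 0 100" --pt "0 0 74 0 70" --pt "0 0 74 0 40" --pt "0 0 74 0 20" --pt "0 0 74 0 20" --pt "0 0 74 0 20" --pt "0 0 74 0 20" --newtons 20

```text
time: 4.45
tool_pos: [0.5106, -0.2563, -0.0052]
tcp_rot: [2.379, 2.05, 0.001]
wrist_force: [0.0, 0.9, -0.1]
width: 0.206
```

```bash
python3 - <<'E'
from h import *
c=cam('wrist','w3.png')
P=dep
for u,v in [(317,100),(317,180),(317,230),(317,260),(290,260),(345,260),(250,200)]: print((u,v),dep(c,u,v).round(4),c['pixels'][v,u])
c=cam('side'); cv2.imwrite('pics/s3.png',cv2.resize(c['pixels'][0:150,250:450],(800,600))[:,:,::-1])
E
```

```text
(317, 100) [ 0.5215 -0.1811  0.0113] [123 127 126]
(317, 180) [ 0.5153 -0.2228  0.0103] [121 124 123]
(317, 230) [ 0.5111 -0.2512  0.0131] [68 65 62]
(317, 260) [ 0.5083 -0.2707  0.0116] [66 66 64]
(290, 260) [ 0.501  -0.2439  0.0611] [208 211 209]
(345, 260) [ 0.5232 -0.2473  0.0608] [206 209 207]
(250, 200) [ 0.4736 -0.2307  0.0018] [201 159 107]
```

View pics/w3.png

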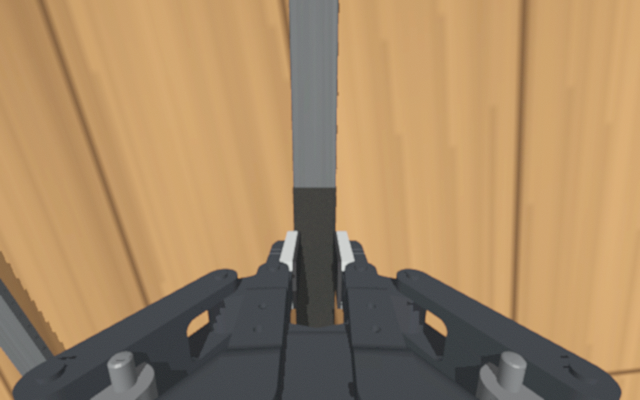

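View pics/s3.png

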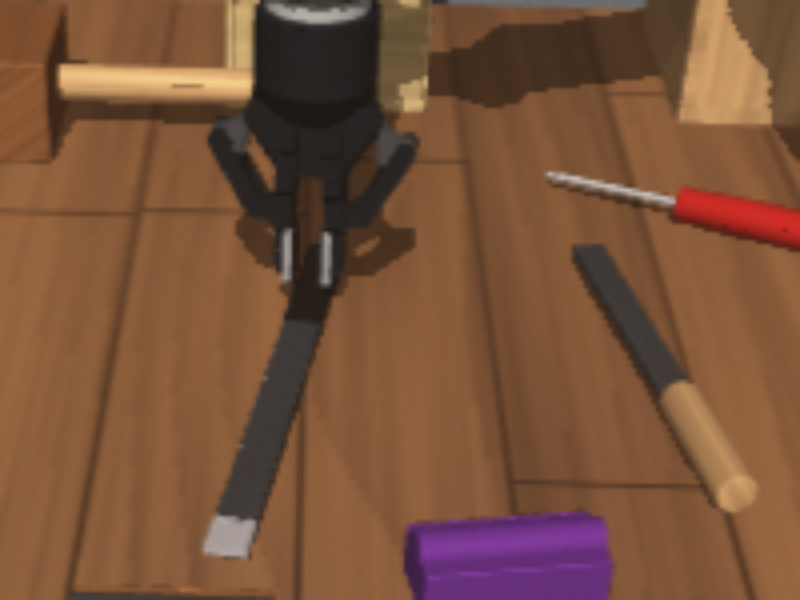

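Emit:
move_arm --pt "0 0 0 0 100" --pt "0 0 0 0 100" --pt "0 0 0 0 100" --pt "0 0 6 0 80" --pt "0 0 6 0 40" --pt "0 0 6 0 10" --pt "0 0 6 0 10" --pt "0 0 6 0 10" --pt "0 0 6 0 10" --newtons 20

```text
time: 5.45
tool_pos: [0.5101, -0.2561, -0.0119]
tcp_rot: [2.38, 2.051, 0.0]
wrist_force: [-0.2, -0.7, -0.4]
width: 0.101
```

```bash
python3 - <<'E'
from h import *
c=cam('wrist','w4.png')
for u,v in [(292,235),(292,245),(292,255),(343,235),(343,245),(343,255)]: print((u,v),dep(c,u,v).round(4),c['pixels'][v,u])
E
```

```text
(292, 235) [ 0.4952 -0.2538  0.0015] [197 154 104]
(292, 245) [ 0.4989 -0.2472  0.0314] [127 130 130]
(292, 255) [ 0.5011 -0.2435  0.0505] [200 203 202]
(343, 235) [ 0.5253 -0.2586  0.0006] [214 171 114]
(343, 245) [ 0.5235 -0.2511  0.0308] [66 69 74]
(343, 255) [ 0.5226 -0.2512  0.0414] [124 127 128]
```

View pics/w4.png

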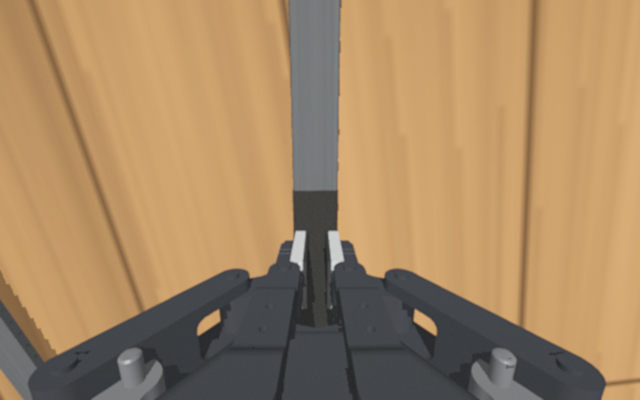

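```bash
python3 - <<'E'
from h import *
c=bot.read_camera('wrist')
for u in (296,300,304,332,336,340):
    print(u,[(v,round(float(dep(c,u,v)[2]),3)) for v in range(226,262,2)])
c=bot.read_camera('side'); cv2.imwrite('pics/s4.png',cv2.resize(c['pixels'][30:90,290:370],(800,600),interpolation=cv2.INTER_CUBIC)[:,:,::-1])
s=bot.read_state(); print(s['q'],s['tool_pos'])
E
```

```text
296 [(226, 0.012), (228, 0.012), (230, 0.011), (232, 0.024), (234, 0.026), (236, 0.028), (238, 0.031), (240, 0.035), (242, 0.036), (244, 0.038), (246, 0.041), (248, 0.044), (250, 0.046), (252, 0.046), (254, 0.049), (256, 0.051), (258, 0.052), (260, 0.055)]
300 [(226, 0.012), (228, 0.012), (230, 0.012), (232, 0.024), (234, 0.027), (236, 0.029), (238, 0.032), (240, 0.035), (242, 0.036), (244, 0.038), (246, 0.04), (248, 0.043), (250, 0.045), (252, 0.046), (254, 0.05), (256, 0.052), (258, 0.053), (260, 0.054)]
304 [(226, 0.013), (228, 0.013), (230, 0.012), (232, 0.024), (234, 0.027), (236, 0.029), (238, 0.031), (240, 0.034), (242, 0.037), (244, 0.039), (246, 0.041), (248, 0.044), (250, 0.044), (252, 0.048), (254, 0.049), (256, 0.051), (258, 0.053), (260, 0.055)]
332 [(226, 0.012), (228, 0.011), (230, 0.011), (232, 0.024), (234, 0.026), (236, 0.029), (238, 0.031), (240, 0.034), (242, 0.036), (244, 0.039), (246, 0.042), (248, 0.043), (250, 0.045), (252, 0.047), (254, 0.05), (256, 0.052), (258, 0.053), (260, 0.054)]
336 [(226, 0.012), (228, 0.013), (230, 0.012), (232, 0.024), (234, 0.027), (236, 0.03), (238, 0.032), (240, 0.035), (242, 0.036), (244, 0.039), (246, 0.04), (248, 0.044), (250, 0.044), (252, 0.047), (254, 0.049), (256, 0.051), (258, 0.052), (260, 0.054)]
340 [(226, 0.002), (228, 0.001), (230, -0.0), (232, 0.0), (234, 0.001), (236, 0.001), (238, 0.001), (240, 0.025), (242, 0.027), (244, 0.038), (246, 0.042), (248, 0.044), (250, 0.045), (252, 0.047), (254, 0.049), (256, 0.052), (258, 0.052), (260, 0.055)]
[-5.08849074e-01  2.92518822e-01  2.00435716e+00 -2.72549413e-05
  8.44564334e-01 -3.60516527e-01] [ 0.5100557  -0.25603033 -0.01192099]
```

View pics/s4.png

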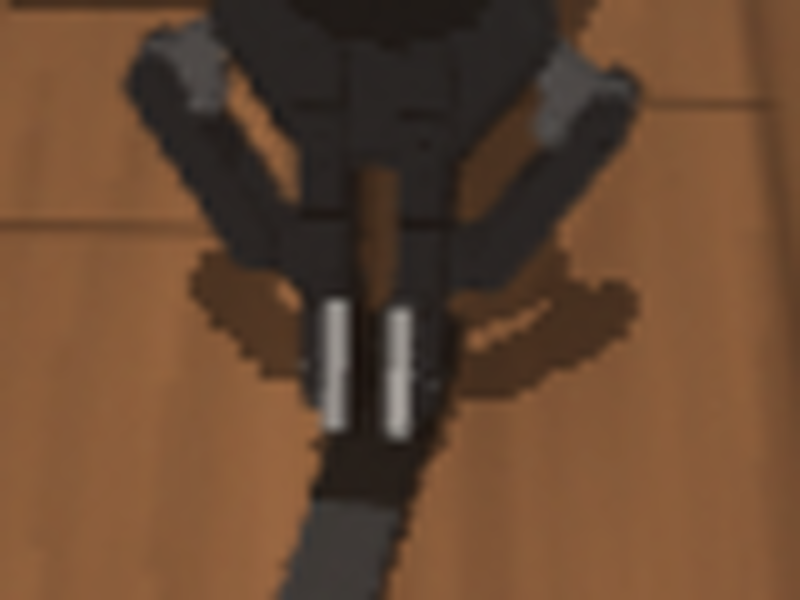

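The depth shows the finger tips still about 12 mm above the bar's top, although the reported TCP z is −12 mm. I'll find contact by lowering the nearly shut fingers slowly.

Emit:
move_arm --pt "0 0 2 0 10" --pt "0 0 4 0 10" --pt "0 0 6 0 10" --pt "0 0 6 0 10"

```text
time: 6.0
tool_pos: [0.5096, -0.2558, -0.0185]
tcp_rot: [-2.379, -2.05, 0.0]
wrist_force: [-0.2, 0.7, 1.5]
width: 0.098
```

Emit:
move_arm --pt "0 0 2 0 10" --pt "0 0 4 0 10" --pt "0 0 4 0 10"

```text
time: 6.3
tool_pos: [0.51, -0.256, -0.0191]
tcp_rot: [-2.379, -2.05, 0.001]
wrist_force: [-7.8, 4.2, 20.9]
width: 0.101
```

Contact came at a reported z of about −0.018, with the tips on the bar's top at 0.010. I'll use that as the reference, open and regrip about 10 mm lower.

Emit:
move_arm --pt "0 0 -20 0 10" --pt "0 0 -20 0 100" --pt "0 0 -20 0 100" --pt "0 0 -20 0 100" --pt "0 0 -20 0 100" --pt "0 0 -5 0 100" --pt "0 0 2 0 80" --pt "0 0 6 0 60" --pt "0 0 6 0 35" --pt "0 0 6 0 10" --pt "0 0 6 0 10" --pt "0 0 6 0 10" --pt "0 0 6 0 10" --pt "0 0 6 0 10" --newtons 20

```text
time: 7.7
tool_pos: [0.5098, -0.2559, -0.0282]
tcp_rot: [-2.38, -2.051, 0.0]
wrist_force: [-0.2, 0.3, -4.0]
width: 0.271
```

The fingers stopped at 0.271, about 23 mm, so the bar is held. Now I'll lift the handle.

Emit:
move_arm --pt "0 0 -6 0 10" --pt "0 0 -12 0 10" --pt "0 0 -20 0 10" --pt "0 0 -30 0 10" --pt "0 0 -40 0 10" --pt "0 0 -50 0 10" --pt "0 0 -60 0 10" --pt "0 0 -68 0 10" --pt "0 0 -68 0 10" --pt "0 0 -68 0 10"

```text
time: 8.7
tool_pos: [0.5103, -0.2566, 0.0404]
tcp_rot: [2.379, 2.05, -0.0]
wrist_force: [-0.1, -1.3, -4.2]
width: 0.276
```

```bash
python3 - <<'E'
from h import *
c=cam('wrist','w5.png')
for u,v in [(317,5),(317,60),(317,120),(317,180),(317,220)]: print((u,v),dep(c,u,v).round(4),c['pixels'][v,u])
cam('scene','sc5.png')
E
```

```text
(317, 5) [ 0.528  -0.1353  0.0464] [128 132 133]
(317, 60) [ 0.524  -0.1619  0.053 ] [129 133 133]
(317, 120) [ 0.5197 -0.1912  0.0602] [129 132 133]
(317, 180) [ 0.5154 -0.2206  0.0685] [129 131 133]
(317, 220) [ 0.5125 -0.24    0.0745] [73 72 68]
```

View pics/sc5.png

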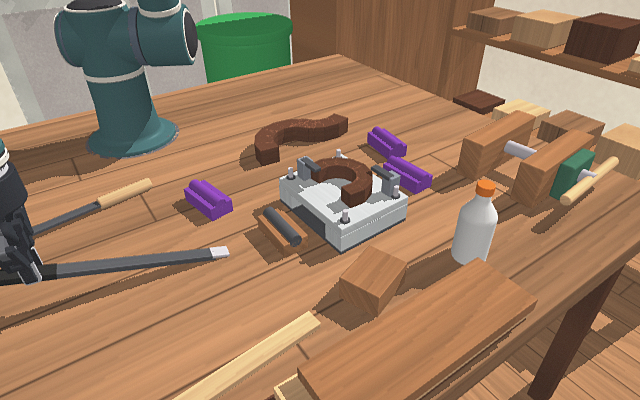

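View pics/w5.png

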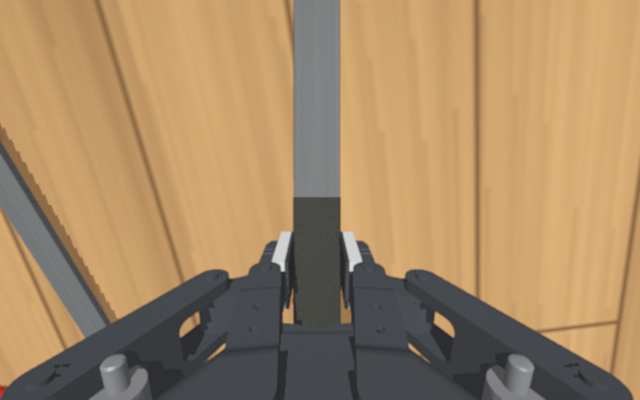

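The bar has drooped as intended: about 14.5° toe-down with the toe still on the bench at scene (227,252). I'll clamp hard, lift and turn it in line with the mount.

Emit:
move_arm --pt "0 0 0 0 10" --pt "0 0 0 0 10" --pt "0 0 0 0 10" --pt "0 0 -5 0 10" --pt "0 0 -15 0 10" --pt "0 0 -30 0 10" --pt "0 0 -45 0 10" --pt "0 0 -60 0 10" --pt "0 0 -75 0 10" --pt "0 0 -80 0 10" --pt "0 0 -80 0 10" --newtons 115

```text
time: 9.9
tool_pos: [0.511, -0.2566, 0.1218]
tcp_rot: [2.378, 2.049, 0.002]
wrist_force: [-0.0, 0.7, -5.6]
width: 0.236
```

```bash
cat > b.py <<'E'
from h import *
import sys
def bar(c):
    a=[]
    for v in range(2,225,6): a.append(dep(c,317,v))
    a=np.array(a); return a
c=cam('wrist'); a=bar(c)
h=np.hypot(a[:,0]-a[0,0],a[:,1]-a[0,1]); p=np.polyfit(h,a[:,2],1); r=a[:,2]-np.polyval(p,h)
print('slope',p[0],'deg',np.degrees(np.arctan(p[0])),'res',abs(r).max())
q=np.polyfit(a[:,1],a[:,0],1); print('heading dx/dy',q[0])
s=bot.read_state(); t=s['tool_pos']; print('t',s['time'],t.round(4),s['wrist_force'].round(1),s['width'])
zg=np.polyval(p,np.hypot(t[0]-a[0,0],t[1]-a[0,1])); print('top z at grip',zg, 'first',a[0],'last',a[-1])
E
python3 b.py
```

```text
slope 0.3093743696963209 deg 17.190727208558055 res 0.0018079496370057013
heading dx/dy 0.1484078068223199
t 9.95 [ 0.5102 -0.2562  0.1206] [-0.  -0.1 -6.4] 0.23329557703114193
top z at grip 0.15921255624441538 first [ 0.52930271 -0.13166927  0.12114818] last [ 0.51294073 -0.24189639  0.15647091]
```

The slope is now 17° and should still fit the opening. I'll move to the pre-insertion pose and turn to line up with the mount.

Emit:
move_arm --pt "8 5 0 -1 10" --pt "18 12 0 -2.5 10" --pt "28 19 0 -4 10" --pt "38 26 0 -5.5 10" --pt "48 33 0 -7 10" --pt "58 40 0 -8.5 10" --pt "68 46 0 -9.5 10" --pt "76 51 0 -9.5 10" --pt "82 54.5 0 -9.5 10" --pt "82 54.5 0 -9.5 10" --pt "82 54.5 0 -9.5 10"

```text
time: 11.05
tool_pos: [0.5758, -0.183, 0.1199]
tcp_rot: [-2.202, -2.241, 0.001]
wrist_force: [-0.0, -0.2, -6.6]
width: 0.239
```

```bash
python3 b.py; python3 - <<'E'
from h import *
cam('scene','sc6.png');c=cam('side','s6.png')
E
```

```text
slope 0.3114900378176946 deg 17.301291189387054 res 0.001778911664544497
heading dx/dy -0.019868827359250527
t 11.1 [ 0.5757 -0.1832  0.1199] [-0.7  0.6 -6.1] 0.23630325972888497
top z at grip 0.15755953233151573 first [ 0.5731695  -0.05622539  0.11803108] last [ 0.57539712 -0.16836898  0.15395239]
```

View pics/sc6.png

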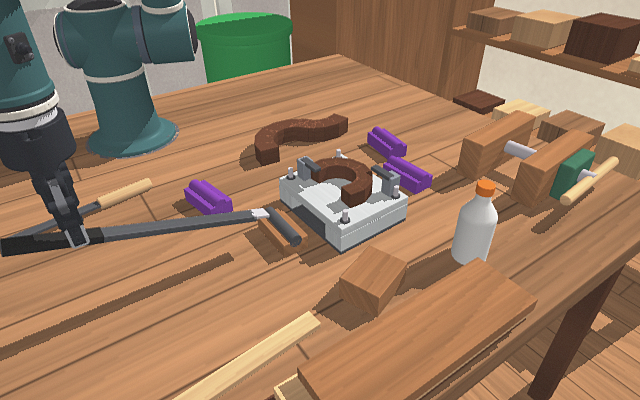

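View pics/s6.png

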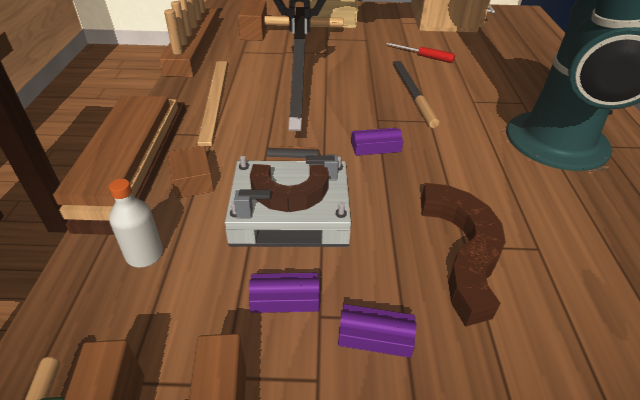

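The bar is held steady at 17.3° and in line, with its bright toe at scene (262,213) and side (294,124), just short of the ridge. I'll measure the toe.

```bash
cat > toe.py <<'E'
from h import *
for n in('scene','side'):
    c=bot.read_camera(n); im=c['pixels'].astype(int)
    v,u=np.mgrid[0:400,0:640]
    f=200/np.tan(np.radians(c['fovy'])/2)
    P=(np.stack([(u-c['cx'])/f,-(v-c['cy'])/f,-np.ones_like(u,float)],-1)*c['depth'][...,None])@rot(c['attitude']).T+c['xyz']
    hsv=cv2.cvtColor(c['pixels'],cv2.COLOR_RGB2HSV)
    # bar cloud
    m=(abs(P[...,0]-.573)<.03)&(P[...,1]<.165)&(P[...,1]>-.16)&(P[...,2]>.045)&(P[...,2]<.16)&(hsv[...,1]<70)
    q=P[m]; 
    i=np.argsort(-q[:,1])[:12]; print(n,len(q),'front pts',q[i].mean(0).round(4),'max y',q[:,1].max().round(4))
    k=q[(abs(q[:,0]-.571)<.007)&(q[:,1]<q[:,1].max()-.004)&(q[:,1]>-.12)]; p=np.polyfit(k[:,1],k[:,2],1); print(' slope',p[0],'z at toe',np.polyval(p,q[:,1].max()),'z at y=-.1',np.polyval(p,-.1), 'xr',np.percentile(q[:,0],[5,95]))
E
python3 toe.py
```

```text
scene 2201 front pts [0.5715 0.0892 0.0719] max y 0.0901
 slope -0.31143484754973305 z at toe 0.0717269955149125 z at y=-.1 0.130931901906172 xr [0.56386583 0.58673838]
side 1033 front pts [0.5739 0.0937 0.0708] max y 0.0955
 slope -0.31181384244019483 z at toe 0.07056990823015978 z at y=-.1 0.1315275609040253 xr [0.56395199 0.58530476]
```

The two views agree on the toe: (0.572, 0.092), top at 0.071. I'll advance over the ridge, about 3 mm above contact.

Emit:
move_arm --pt "0 0 5 0 10" --pt "6 0 10 0 10" --pt "15 0 14 0 10" --pt "25 0 17 0 10" --pt "35 0 20 0 10" --pt "45 0 23 0 10" --pt "50 0 25 0 10" --pt "50 0 25 0 10" --pt "50 0 25 0 10"

```text
time: 12.2
tool_pos: [0.5753, -0.1329, 0.0951]
tcp_rot: [2.201, 2.241, -0.0]
wrist_force: [0.2, -0.6, -6.3]
width: 0.236
```

```bash
sed -i 's/P\[...,2\]>.045/P[...,2]>.042/' toe.py; python3 toe.py; python3 b.py; python3 - <<'E'
from h import *
c=cam('scene'); cv2.imwrite('pics/sc7.png',cv2.resize(c['pixels'][150:280,200:430],(796,450),interpolation=cv2.INTER_CUBIC)[:,:,::-1])
E
```

```text
scene 2540 front pts [0.5722 0.1387 0.0468] max y 0.14
 slope -0.312629627661896 z at toe 0.046811169864820604 z at y=-.1 0.12182699724722906 xr [0.5638189  0.59770354]
side 1287 front pts [0.5731 0.1434 0.0462] max y 0.1452
 slope -0.31408044465356877 z at toe 0.045946246014391554 z at y=-.1 0.12294372616257426 xr [0.56213132 0.58868598]
slope 0.320034512132182 deg 17.74646532943458 res 0.001505235508207331
heading dx/dy -0.0190303166628081
t 12.35 [ 0.5755 -0.1334  0.0953] [ 0.2  0.1 -6.6] 0.23568822044336438
top z at grip 0.13351720858298638 first [ 0.57285132 -0.00651833  0.09332994] last [ 0.57497918 -0.11841355  0.13007778]
```

View pics/sc7.png

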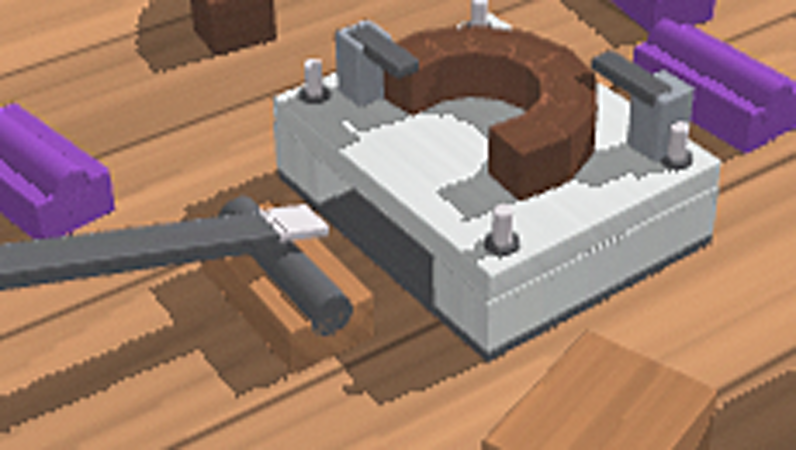

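The toe is past the ridge at crop (300,222), clear of it and pointing into the opening at about (385,250). I'll insert along the slope.

Emit:
move_arm --pt "8 0 2.5 0 10" --pt "16 0 5 0 10" --pt "24 0 7.7 0 10" --pt "32 0 10.2 0 10" --pt "32 0 10.2 0 10"

```text
time: 12.9
tool_pos: [0.5739, -0.0994, 0.0839]
tcp_rot: [-2.199, -2.241, 0.001]
wrist_force: [-0.6, 0.9, -7.2]
width: 0.237
```

Emit:
move_arm --pt "8 0 2.5 0 10" --pt "16 0 5 0 10" --pt "24 0 7.7 0 10" --pt "30 0 9.7 0 10" --pt "32 0 10.2 0 10" --pt "32 0 10.2 0 10"

```text
time: 13.5
tool_pos: [0.5739, -0.0686, 0.0744]
tcp_rot: [-2.201, -2.241, 0.0]
wrist_force: [0.2, 0.6, -6.2]
width: 0.235
```

```bash
python3 b.py; python3 - <<'E'
from h import *
c=cam('scene'); cv2.imwrite('pics/sc8.png',cv2.resize(c['pixels'][150:280,200:430],(796,450),interpolation=cv2.INTER_CUBIC)[:,:,::-1])
E
```

```text
slope 0.312446736080597 deg 17.3512443085784 res 0.0014396414895643805
heading dx/dy -0.020192322532842692
t 13.55 [ 0.5741 -0.0689  0.0746] [-0.6 -0.5 -6.4] 0.2340344801408521
top z at grip 0.11236377571694431 first [0.57116008 0.05803095 0.07311008] last [ 0.573424   -0.05408163  0.10798337]
```

View pics/sc8.png

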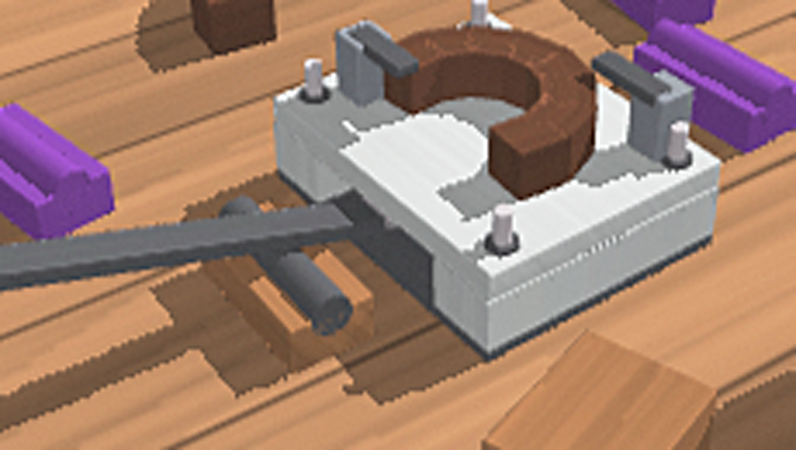

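The toe is in the opening with no contact and the slope is unchanged at 17.4°, so step 1's pose is reached. I'll ease the grip so the bar can pivot in the pads, and push the handle down.

Emit:
move_arm --pt "0 0 2 0 10" --pt "0 0 4 0 10" --pt "-1 0 8 0 10" --pt "-2 0 12 0 10" --pt "-3 0 16 0 10" --pt "-4 0 20 0 10" --pt "-4 0 20 0 10" --newtons 25

```text
time: 14.3
tool_pos: [0.5743, -0.0732, 0.0545]
tcp_rot: [2.203, 2.24, 0.0]
wrist_force: [0.4, -1.8, -0.3]
width: 0.238
```

```bash
python3 b.py; python3 - <<'E'
from h import *
c=cam('scene'); cv2.imwrite('pics/sc9.png',cv2.resize(c['pixels'][150:280,200:430],(796,450),interpolation=cv2.INTER_CUBIC)[:,:,::-1])
E
```

```text
slope 0.2170936851738148 deg 12.248489908882334 res 0.0016089695159703932
heading dx/dy -0.018766537704200854
t 14.35 [ 0.5744 -0.0732  0.0548] [ 0.  -1.3 -1. ] 0.23089136946802602
top z at grip 0.09245596680453975 first [0.57183566 0.04889359 0.06583524] last [ 0.57384757 -0.05832844  0.08933369]
```

View pics/sc9.png

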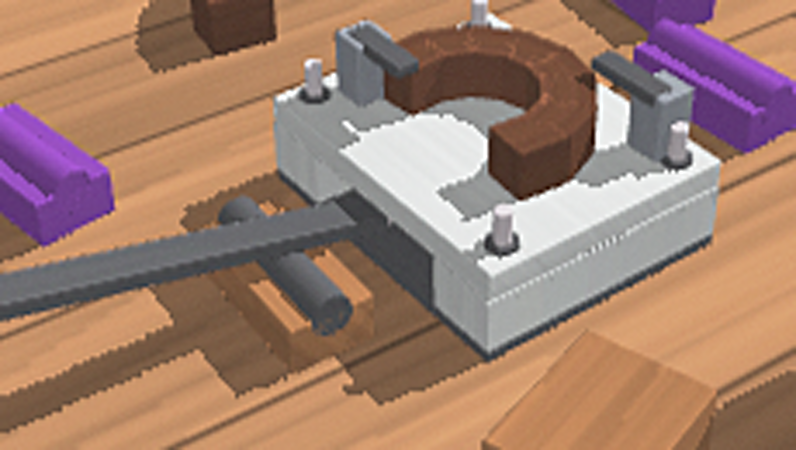

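The bar pivots on the ridge in the grip: slope 12° and the plate still seated. I'll keep pushing down.

Emit:
move_arm --pt "0 0 3 0 10" --pt "-1 0 6 0 10" --pt "-1 0 9 0 10" --pt "-2 0 12 0 10" --pt "-2 0 15 0 10" --pt "-2 0 18 0 10" --pt "-3 0 21 0 10" --pt "-3 0 24 0 10" --pt "-3 0 27 0 10" --pt "-4 0 30 0 10" --pt "-4 0 30 0 10" --newtons 40

```text
time: 15.5
tool_pos: [0.5759, -0.0766, 0.0263]
tcp_rot: [2.199, 2.24, 0.004]
wrist_force: [-0.9, 1.0, 8.4]
width: 0.234
```

```bash
python3 b.py
```

```text
slope 0.07091435565082412 deg 4.056302872781619 res 0.001823322224412019
heading dx/dy -0.020528447596169477
t 15.55 [ 0.5759 -0.0766  0.0264] [-2.2  1.   8. ] 0.2351153992027023
top z at grip 0.06428103599248748 first [0.57322227 0.03932796 0.0554693 ] last [ 0.57527475 -0.06082321  0.06340807]
```

Wrist force is up 8 N and the slope is 4°, so the plate is moving. I'll go on to about 7° below level.

Emit:
move_arm --pt "0 0 3 0 10" --pt "0 0 6 0 10" --pt "0 0 9 0 10" --pt "0 0 12 0 10" --pt "0 0 15 0 10" --pt "0 0 18 0 10" --pt "0 0 21 0 10" --pt "0 0 24 0 10" --pt "1 0 27 0 10" --pt "1 0 30 0 10" --pt "1 0 33 0 10" --pt "1 0 36 0 10" --pt "1 0 36 0 10" --pt "1 0 36 0 10"

```text
time: 16.95
tool_pos: [0.5811, -0.0805, -0.0058]
tcp_rot: [2.193, 2.23, 0.007]
wrist_force: [1.1, -13.7, 17.0]
width: 0.233
```

```bash
python3 b.py; python3 - <<'E'
from h import *
c=cam('scene','sc10.png'); 
v,u=np.mgrid[0:400,0:640]
f=200/np.tan(np.radians(c['fovy'])/2)
def cloud(c):
    f=200/np.tan(np.radians(c['fovy'])/2)
    return (np.stack([(u-c['cx'])/f,-(v-c['cy'])/f,-np.ones_like(u,float)],-1)*c['depth'][...,None])@rot(c['attitude']).T+c['xyz']
P=cloud(c);P0=np.load('P_scene.npy')
for p in [(335,205),(310,195),(345,190)]: print(p,P0[p[1],p[0]].round(4),P[p[1],p[0]].round(4))
E
```

```text
slope -0.08328720661673059 deg -4.761017041187926 res 0.001764377087224607
heading dx/dy -0.02013786193303554
t 17.0 [ 0.5811 -0.0805 -0.0058] [  1.4 -13.3  18.4] 0.23417382543739587
top z at grip 0.033012460125636876 first [0.57818895 0.02824509 0.04383738] last [ 0.58003919 -0.06298341  0.03527937]
(335, 205) [0.6114 0.208  0.0583] [0.6323 0.1926 0.0777]
(310, 195) [0.5602 0.1876 0.0589] [0.58   0.1751 0.0756]
(345, 190) [0.6177 0.225  0.088 ] [0.6171 0.2254 0.0875]
```

View pics/sc10.png

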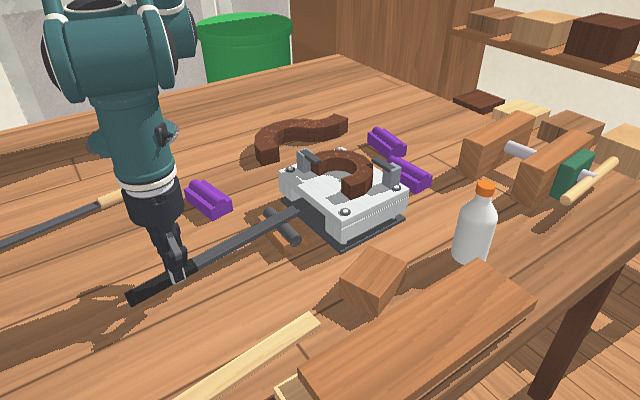

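The plate top is now at about 0.076 against 0.058 before, so it is roughly 17 mm up, with the bar bearing on the ridge. Next I'll relax the push, open and retreat straight up.

Emit:
move_arm --pt "0 0 -1 0 10" --pt "0 0 -3 0 10" --pt "0 0 -4 0 10" --pt "0 0 -4 0 30" --pt "0 0 -4 0 60" --pt "0 0 -4 0 80" --pt "0 0 -4 0 80" --pt "0 0 -15 0 80" --pt "0 0 -40 0 80" --pt "0 0 -75 0 80" --pt "0 0 -110 0 80" --pt "0 0 -130 0 80" --pt "0 0 -130 0 80" --pt "0 0 -130 0 80" --pt "0 0 -130 0 80"

```text
time: 18.55
tool_pos: [0.5728, -0.0756, 0.1171]
tcp_rot: [-2.2, -2.239, 0.003]
wrist_force: [-0.6, -0.1, -0.8]
width: 0.803
```

```bash
cat > pl.py <<'E'
from h import *
v,u=np.mgrid[0:400,0:640]
def cloud(c):
    f=200/np.tan(np.radians(c['fovy'])/2)
    return (np.stack([(u-c['cx'])/f,-(v-c['cy'])/f,-np.ones_like(u,float)],-1)*c['depth'][...,None])@rot(c['attitude']).T+c['xyz']
for n in('scene','side'):
    c=cam(n,n+'_end.png'); P=cloud(c); P0=np.load(f'P_{n}.npy'); hs=cv2.cvtColor(c['pixels'],cv2.COLOR_RGB2HSV)
    for Q in(P0,P):
        m=(abs(Q[...,0]-.571)<.08)&(abs(Q[...,1]-.255)<.06)&(Q[...,2]>.05)&(Q[...,2]<.083)&(hs[...,1]<60); print(n,np.median(Q[m][:,2]).round(4))
    m=(abs(P[...,0]-.578)<.007)&(P[...,1]<.09)&(P[...,1]>-.14)&(P[...,2]>.006)&(P[...,2]<.06)&(hs[...,1]<90); q=P[m]
    print(' bar slope',np.polyfit(q[:,1],q[:,2],1))
s=bot.read_state(); print(s['time'],s['tool_pos'],s['wrist_force'],s['width'])
E
python3 pl.py
```

```text
scene 0.0589
scene 0.0761
 bar slope [0.07211931 0.04040473]
side 0.059
side 0.0762
 bar slope [0.08224463 0.04050347]
18.65 [ 0.57266505 -0.07563914  0.11666042] [ 0.33474202  0.00173574 -1.12763729] 0.8003834781620521
```

View pics/scene_end.png

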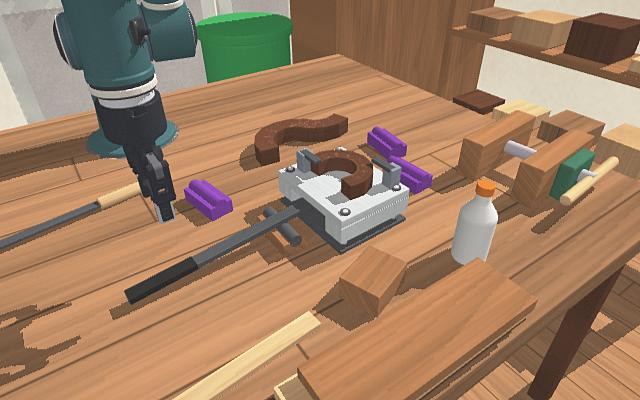

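```bash
python3 pl.py
```

```text
scene 0.0589
scene 0.076
 bar slope [0.07056038 0.04031758]
side 0.059
side 0.0762
 bar slope [0.08307214 0.04050428]
18.75 [ 0.57308064 -0.07576933  0.11703711] [ 0.83979967 -0.21635902  0.09562252] 0.799582452806657
```

The plate stands about 17 mm up in both views, the bar lies still from scene (130,295) to (300,210), and the gripper is clear above it.

```bash
python3 -c "
from workcell import bot
print(bot.finish_job())"
```

```text
the job is handed in; nothing more can be done
None
```

The plate was levered up about 17 mm with the pry bar and stays there; I handed the job in at about 19 s of the 58 s allowed, and no verdict was reported.

- **What I did:** I gripped the sleeve lightly so the toe drooped about 17°, then clamped hard. I slid the toe over the steel-ridged fulcrum about 30 mm under the plate, pushed the handle down past level, released it and retreated straight up.
- **Last checks:** in both the scene and side views the plate top rose from 0.059 to 0.076 m. The bar's slope stayed the same, within measuring noise, between two looks 0.1 s apart. The wrist force was about 1 N or less with the gripper clear, and the gripper never came near the plate or its mount.
- **What disagreed:** the first three closes missed the bar, because the finger tips stood roughly 28 mm higher than the reported TCP height. I found the true height by lowering the nearly shut fingers onto the bar's top (about 21 N). At full push the arm also lagged its target by about 4 mm, with 17 to 18 N down and about 13 N sideways on the wrist.

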